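# Hang the try square on its hook stand

## Task

Pick up the wooden try square and hang it by the hole in its blade on the empty hook stand. Its heavy stock makes it hang crooked, so bring it onto the hook already turned to the slant at which it will hang, and let go gently so that it stays there at rest without a hard swing. Leave the other things on the bench where they are.

Things in the scene. Friction and masses are not known exactly. Their poses are not given: they have to be found in the camera images.
- square: Wooden L-shaped try square, 290-430 g, standing on its stock. Stock: dark wood, 26 mm thick (x), y -28 to 142 mm, z 0 to 36. Blade: pale wood, 8 mm thick, y -28 to 28, z up to 150 mm. Origin under the hole, on the underside, mid thickness; z up the blade, y along the stock away from it. Centre of mass y = 51 mm, z = 25 mm, so it hangs with the stock's +y end down, turned -28 degrees about x.
- square_hole (a point): Centre of the 36 mm round hole through the blade (its axis is the square's x axis), at y = 0, z = 120 mm in the square's frame.
- stock_grip (a point): A free place to grip the stock across its 26 mm thickness: y = 85 mm, z = 24 mm in the square's frame, 57 mm from the edge of the blade.
- stand: The empty hook stand: wooden base 150 x 110 x 18 mm (x, y, z), post 28 mm square and 262 mm high in its middle, one steel hook near the top that points along the stand's -x, roughly towards the robot. Fixed to the bench. Origin under the post; z up.
- stand_hook (a point): Middle of the level part of the hook, on its centre line: 50 mm before (-x) the post's axis, 240 mm above the bench; axes as the stand's. The hook is a 10 mm round bar along x, level to 84 mm from the post's axis, then an upturned end to 97 mm, its top 17 mm above the centre line. A square hanging on it has its hole's centre about 13 mm below this line.
- taken: A second stand of the same size and shape whose hook already carries a small picture frame (106 mm wide, hanging from 90 to 220 mm above the bench, 40 mm in front of the post): not to be used. Fixed. Origin under its post.
- toybox: Closed plywood box 114 x 94 x 70 mm, loose. Origin under its middle. Leave alone.
- glue: White glue bottle, 60 mm wide, 160 mm high, loose. Origin under its middle. Leave alone.
- pot: White cup, 80 mm wide, 100 mm high, loose. Origin under its middle. Leave alone.
- hammer: Hammer with a wooden handle lying on the bench at the left side, loose. Leave alone.
- offcut: Flat offcut of wood 85 x 50 x 22 mm, loose, between the stands. Origin under its middle. Leave alone.
There are look-alikes about, which are no part of the job. Leave any pink or turquoise look-alike of the square alone.

How it is judged (in metres and radians):
On the way:
1. the hook is through the hole of the blade while the gripper still holds the square (x of square_hole in the frame of stand_hook between -0.038 and 0.035 m and y of square_hole in the frame of stand_hook between -0.016 and 0.016 m and z of square_hole in the frame of stand_hook between -0.024 and 0.016 m and contact force between the fingers and square above 0.5 N), for 0.2 s.
At the end, for the whole second after the job is handed in: The square hangs by its hole on the empty stand's hook, let go and at rest (under 50 mm/s, 0.4 rad/s), the stand bearing it: hole centre from 38 mm before to 35 mm behind the middle of the hook's straight part, within 20 mm sideways, 4 to 24 mm below its centre line (x of square_hole in the frame of stand_hook between -0.038 and 0.035 m and y of square_hole in the frame of stand_hook between -0.02 and 0.02 m and z of square_hole in the frame of stand_hook between -0.024 and -0.004 m and contact force between square and stand above 1 N and contact force between square and the fingers below 0.05 N and linear speed of square below 0.05 m/s and angular speed of square below 0.4 rad/s); the robot touches nothing.
It fails at once if the square, up on the hook and out of the fingers, swings or drops faster than 2.2 rad/s (height (world z) of square_hole above 0.19 m and contact force between the fingers and square below 0.05 N and angular speed of square above 2.2 rad/s).
It fails at once if a bystander is pushed more than 30 mm from its place (distance of any of toybox, glue, pot, hammer, offcut from where it was at the start of the episode above 0.03 m).
It also fails if it takes over 64 s, if anything falls off the work surface, if the arm or the gripper's body presses on something with over 40 N, if the wrist force passes 120 N, or if a joint passes its speed limit or range.

## Robot

A 6-joint arm with a two-finger parallel gripper is mounted at the origin on the work surface. World frame = base frame: x ahead of the robot, y to its left, z up, the work surface at z = 0. Lengths are in mm, angles in rad, forces in N, time in s.
With the tool pointing down it reaches from about 350 to 875 mm from the base axis. Payload 4.2 kg.
Tool frame: the origin (TCP) lies midway between the tips of the shut fingers; the grasp point (between the pads) lies 19 mm behind it (arm.hold_point_z is the distance from the TCP to the grasp point, in mm); z points along the fingers, y is the line along which they close (so a half turn about z gives the same grasp; the last joint's range is limited). The gripper opens to 85 mm and grips with 20 to 120 N. Pads are 22 mm wide; open, the fingers measure 114 mm over their backs; the gripper's body (76 mm by 85 mm) begins 54 mm behind the grasp point. The pads swing forward as they close: fully open they stand 13 mm farther back than shut.
Start: joints at [1.52, 0.385, 0.008, 0, -1.194, -0.259], TCP at [190.51, 595.235, 231.312] pointing down, gripper open.
Joint ranges: [-3.14, 3.14], [-1.21, 2.06], [-1.07, 1.41], [-3.16, 2.05], [-2.99, -0.16], [-3.1, 3.1]. Speed limits (rad/s): [2.79, 2.79, 3.14, 3.14, 3.14, 3.14].

## Interface

Orientations are given as a unit quaternion [x, y, z, w].
In Python, from bench import arm, vision gives the robot as it stands. The module is installed in compiled form; this text tells all that it offers.
- The arm moves only by the tool servo_tool, never from a script. Its argument "plan" is a list of rows, each a list of 7 numbers: the shift along the world's x, y, z each as a share of 300 mm, from -1 to 1, then the turn, a rotation vector about the world's x, y, z each as a share of 2 rad, from -1 to 1, then the opening, from 0 (shut) to 1 (fully open). A call has 1 to 20 rows; each row shifts and turns the commanded pose from where the row before left it; what a row does not reach is not made up. A row lasts 1/8 s, in which the tool goes at most 62.5 mm and 10.7 degrees, less where a joint would pass 70% of its speed; a pose out of reach is approached as far as the arm can. A call with a number of a shift or a turn outside -1 to 1 is refused whole. A call with a gripper value outside its range is refused whole. The fingers move at their own pace and stop on an object; the grip force is fixed at half the most. Time passes only in rows, so rows that do not move let the fingers close. It gives the time, the measured TCP pose, the force, the opening and the grip force at its end, in the units of the state.
- arm.read_state(): the state, without advancing time (a new reading comes with each control period).
- vision.get_image(name): name is "side" or "top" or "wrist"; returns a dict with "image" (384x512x3 uint8, red, green, blue), "z_map" (384x512 float32, mm along the optical axis (not along the pixel's ray), 0 where there is no reading), "K" (3x3 intrinsics, pixels), "world_to_cam" (4x4, takes a point from world to camera coordinates); the wrist camera has in their place "mount" (4x4, takes a point from camera to tool coordinates, whose origin is the TCP and whose axes are the flange's). Camera axes: x right, y down, z forward; pixel columns grow to the right and rows downward; lengths in mm; the calibration is good to about 2 mm. A picture is of the moment at which its call begins: read the wrist's pose just before it.
- arm.job_done(): hands the job in; it is judged then, once.
The state is a dict: "clock": time; "joints": joint angles; "joint_vel": joint speeds; "joint_efforts": joint torques, N m; "position": TCP position; "ee_rot": TCP orientation; "contact_force": force on the tool from outside, world axes, zero at the start; "wrist_torque": the same for the moment, N m; "gripper_width": finger opening in mm; "grasp_force": force on a finger pad.
Only numpy, scipy, OpenCV 4.12 (cv2) and the standard library are available. Lean on these libraries where they do the work, as an engineer would, in place of code of your own. Each camera call takes 0.05 s, during which the arm holds its last target. There are 200 camera calls.

## Working session

There is one attempt and no reset: what is moved stays moved. The work goes in short steps, Python scripts to look and compute and a tool call to move; the robot and the scene stay as the last step left them, time stands still between calls to the robot, and variables do not carry over. Pictures are saved under pics/ and viewed, at most 10 in all, crops included, and the job is handed in when it is done.

Besides the shell and the picture viewer there is one more tool, called after "Call:" in YAML: its name, and indented under it one key for each argument. servo_tool: Moves the arm, as the interface text tells. Its arguments: {"type":"object","properties":{"plan":{"type":"array"}},"required":["plan"]}

```bash
mkdir -p pics
cat > h.py <<'E'
import numpy as np, cv2
from scipy.spatial.transform import Rotation as R
from bench import arm, vision
def grab(n):
    st=arm.read_state(); d=vision.get_image(n)
    if n=='wrist':
        T=np.eye(4);T[:3,:3]=R.from_quat(st['ee_rot']).as_matrix();T[:3,3]=st['position']
        d['c2w']=T@d['mount']
    else: d['c2w']=np.linalg.inv(d['world_to_cam'])
    return d
def save(d,n,s=1): cv2.imwrite('pics/'+n,cv2.resize(d['image'][:,:,::-1],None,fx=s,fy=s))
def cloud(d):
    z=d['z_map'];v,u=np.indices(z.shape);K=d['K']
    p=np.stack([(u-K[0,2])/K[0,0]*z,(v-K[1,2])/K[1,1]*z,z],-1)
    return p@d['c2w'][:3,:3].T+d['c2w'][:3,3]
E
python3 - <<'E'
from h import *
print(arm.read_state())
ims=[]
for n in('side','top'):
    d=grab(n);save(d,n+'1.png',1.5);np.savez(n+'1.npz',**{k:d[k] for k in('image','z_map','K','c2w')})
    print(n,d['c2w'].round(2).tolist(),d['K'].tolist())
E
```

```text
{'clock': 0.0, 'joints': array([ 1.51958341e+00,  3.85541901e-01,  6.64555134e-03, -4.81673726e-04,
       -1.19401684e+00, -2.58604864e-01]), 'joint_vel': array([ 0.00217595,  0.00042355,  0.00036255,  0.00119936, -0.00101355,
        0.00059915]), 'joint_efforts': array([ 8.22813399e-04, -3.92288840e+01,  1.88407338e+01,  4.18618083e+00,
       -4.55533256e-03,  7.04257474e-06]), 'position': array([190.35906426, 594.69668566, 230.24072914]), 'ee_rot': array([ 9.88011302e-01, -1.54377774e-01, -1.13088521e-04,  1.07591524e-03]), 'contact_force': array([-1.12397694,  0.56999217, -0.51362992]), 'wrist_torque': array([ 0.02196108,  0.05548175, -0.01413612]), 'grasp_force': 0.0, 'gripper_width': 85.40562926113142}
side [[0.99, -0.06, 0.09, 325.24], [-0.11, -0.48, 0.87, -1188.2], [-0.01, -0.88, -0.48, 827.28], [0.0, 0.0, 0.0, 1.0]] [[426.0385835672474, 0.0, 259.4621599053471], [0.0, 426.0385835672474, 186.71278772154548], [0.0, 0.0, 1.0]]
top [[-0.02, -1.0, 0.07, 364.95], [-1.0, 0.02, 0.01, -30.01], [-0.02, -0.07, -1.0, 1215.12], [0.0, 0.0, 0.0, 1.0]] [[349.5029484847713, 0.0, 256.6253361858772], [0.0, 349.5029484847713, 193.94407637570956], [0.0, 0.0, 1.0]]
```

View pics/side1.png

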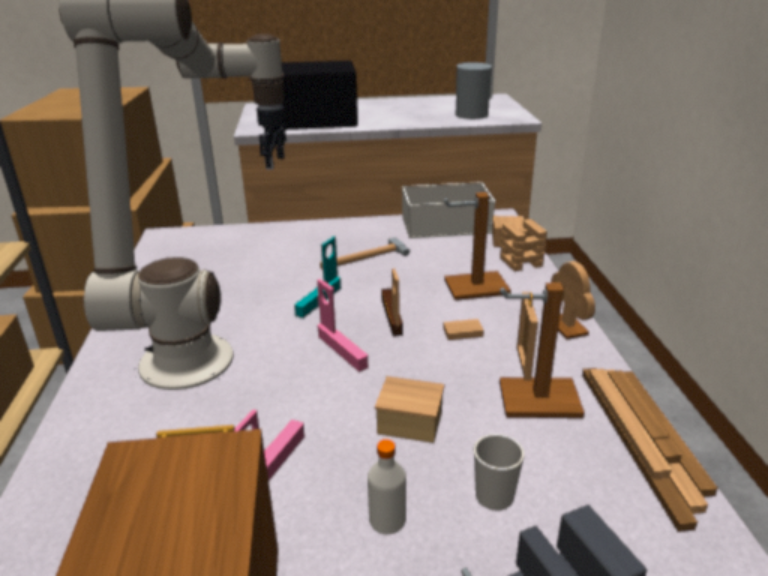

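View pics/top1.png

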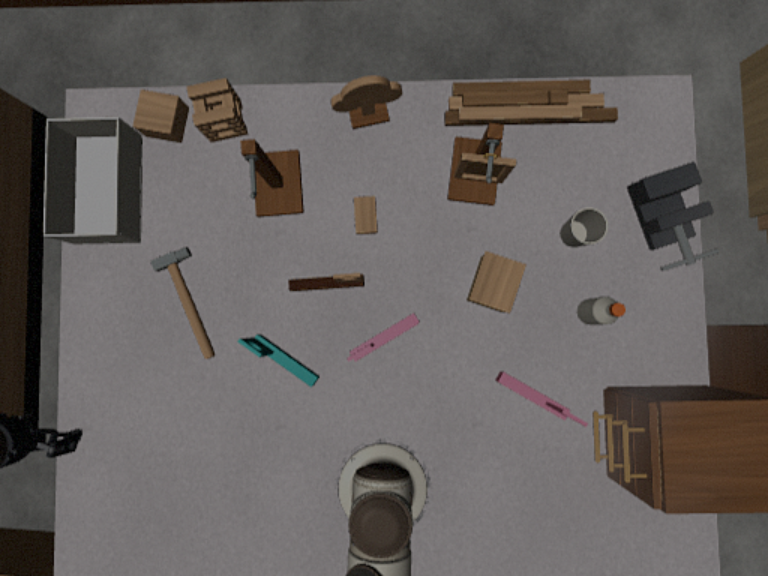

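Top view (×1.5): the candidates for the square are wood/dark at (326,282), turquoise at (280,360), pink at (383,337) and pink at (540,397). Only the wooden one at (326,282) (side view (393,300)) has a dark stock and a pale blade, so that is the one meant. The empty stand is at top (278,182), side (478,285). The stand at (478,170) carries the frame.

Run:
```python
from h import *
t=dict(np.load('top1.npz'));s=dict(np.load('side1.npz'))
a=cv2.resize(t['image'][165:205,180:255],(600,320),interpolation=cv2.INTER_CUBIC)
b=cv2.resize(s['image'][110:240,240:400],(600,480)[0:2],interpolation=cv2.INTER_CUBIC)
cv2.imwrite('pics/crop.png',cv2.resize(np.vstack([a,b]),None,fx=.75,fy=.75)[:,:,::-1])
P=cloud(t)
def rect(m,name):
    p=P[m][:,:2].astype(np.float32); r=cv2.minAreaRect(p); print(name,m.sum(),r, 'z',np.percentile(P[m][:,2],[5,50,95]).round(1))
def box(u0,u1,v0,v1):
    m=np.zeros(P.shape[:2],bool);m[v0:v1,u0:u1]=1;return m
z=P[...,2]
q=box(180,255,170,205)
rect(q&(z>28)&(z<42),'stock top')
rect(q&(z>60),'blade')
e=box(150,210,85,150)
rect(e&(z>12)&(z<24),'base')
rect(e&(z>225)&(z<252)&(P[...,0]>0),'hook+')
rect(e&(z>255),'post top')
S=cloud(s);zs=S[...,2]
def pr(m,n):
    p=S[m];print(n,m.sum(),p.min(0).round(),p.max(0).round(),np.median(p,0).round(1))
m=np.zeros(zs.shape,bool);m[115:205,285:345]=1
pr(m&(zs>225)&(zs<252),'side hook');pr(m&(zs>253),'side posttop')
m=np.zeros(zs.shape,bool);m[175:230,245:275]=1
pr(m&(zs>60)&(zs<165),'side blade');pr(m&(zs>15)&(zs<45),'side stock')
```

```text
stock top 301 ((468.8375549316406, 121.7605972290039), (26.5065860748291, 169.69491577148438), 3.2712879180908203) z [32.3 36.  40.3]
blade 107 ((432.8251953125, 18.30023193359375), (160.98365783691406, 42.982749938964844), 50.39088821411133) z [  71.   146.6 1215.1]
base 1047 ((732.0367431640625, 266.1481628417969), (210.28834533691406, 168.03041076660156), 5.318676948547363) z [14.3 18.4 22.4]
hook+ 130 ((668.2827758789062, 235.08840942382812), (25.040863037109375, 99.6837387084961), 86.8192367553711) z [230.  244.2 250. ]
post top 123 ((526.538330078125, 128.7078857421875), (447.5604553222656, 69.97985076904297), 35.599937438964844) z [ 257.5  262.1 1215.1]
side hook 162 [ 610. -225.  226.] [716. 243. 252.] [667.5 221.2 241.8]
side posttop 69 [  325. -1188.   253.] [716. 244. 827.] [691.1 219.  261. ]
side blade 129 [464.  29.  60.] [474.  92. 152.] [467.3  46.4 111.1]
side stock 191 [449.  27.  15.] [483. 202.  45.] [461.8  89.1  34.4]
```

View pics/crop.png

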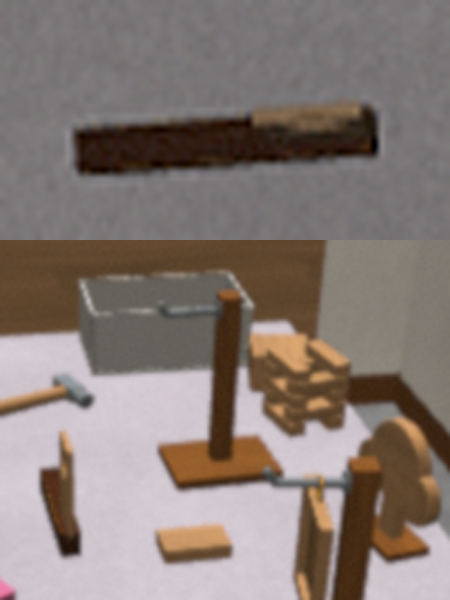

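The crop confirms it: wooden square with dark stock and pale blade at the −y end (top crop (315,120), side crop (65,490)). The empty hook is at side crop (190,308).

Run:
```python
from h import *
def line(p,n):
    vx,vy,x,y=cv2.fitLine(p[:,:2].astype(np.float32),cv2.DIST_HUBER,0,.01,.01).ravel();print(n,len(p),'mean',p.mean(0).round(1),'at',x.round(1),y.round(1),'deg',np.degrees(np.arctan(vy/vx)).round(2),'x',p[:,0].min().round(),p[:,0].max().round())
for n in('top','side'):
    d=dict(np.load(n+'1.npz'));P=cloud(d);z=P[...,2];x=P[...,0];y=P[...,1]
    near=(abs(x-720)<150)&(abs(y-220)<110)
    m=near&(z>228)&(z<256)&(x<685);line(P[m],n+' hook')
    m=near&(z>258)&(z<275)&(x>670);r=cv2.minAreaRect(P[m][:,:2].astype(np.float32));print(n,'posttop',r,np.median(P[m],0))
    m=(near&(z>13)&(z<23)&(y>150)&(y<290)).astype(np.uint8)
    k,l,st,c=cv2.connectedComponentsWithStats(m);i=1+st[1:,4].argmax();p=P[l==i]
    print(n,'base',cv2.minAreaRect(p[:,:2].astype(np.float32)),p[:,:2].min(0),p[:,:2].max(0))
    m=near&(z>40)&(z<225)&(x>660)&(abs(y-220)<40);print(n,'post',np.median(P[m],0).round(1),P[m].min(0),P[m].max(0))
    m=(abs(x-468)<40)&(abs(y-122)<110)&(z>26)&(z<46);line(P[m][:,[1,0,2]],n+' stock(y,x)')
    m=(abs(x-468)<40)&(abs(y-122)<110)&(z>144)&(z<156);line(P[m][:,[1,0,2]],n+' bladetop(y,x)')
```

```text
top hook 91 mean [648.4 231.2 245.7] at 647.5 230.8 deg 4.85 x 610.0 685.0
top posttop ((704.2744140625, 235.20797729492188), (28.490266799926758, 28.28524398803711), 5.360002040863037) [705.02349156 234.96266059 262.05181546]
top base ((705.7852172851562, 235.66690063476562), (151.69151306152344, 109.34585571289062), 3.3512635231018066) [627.85104949 177.49160319] [783.93422238 286.98645756]
top post [693.1 224.6 137.8] [690.11575959 220.81864915  40.43349595] [720.70366073 248.33923349 224.77525771]
top stock(y,x) 305 mean [136.2 466.2  36.1] at 128.7 466.4 deg 0.75 x 37.0 207.0
top bladetop(y,x) 49 mean [ 65.3 471.5 150.1] at 65.1 471.6 deg -0.21 x 39.0 92.0
side hook 62 mean [645.3 226.4 242.2] at 646.1 226.0 deg 4.81 x 609.0 684.0
side posttop ((703.0300903320312, 229.2897186279297), (26.305767059326172, 29.635347366333008), 3.5212764739990234) [702.44792502 229.66079798 261.62465224]
side base ((701.96826171875, 230.62460327148438), (150.3629608154297, 117.59297943115234), 3.3071391582489014) [624.46402541 168.13609545] [779.14036926 289.85823543]
side post [699.7 220.5 137. ] [687.59778148 210.54512657  40.50598141] [718.92578769 249.13757051 224.80520672]
side stock(y,x) 154 mean [104.9 463.5  34.9] at 103.6 462.7 deg -3.58 x 30.0 202.0
side bladetop(y,x) 24 mean [ 58.7 469.4 149.1] at 57.1 469.7 deg -5.01 x 34.0 87.0
```

Call:
servo_tool:
  plan:
    - [0.0657, -0.1067, -0.019, 0, 0, -0.043, 1]
    - [0.0657, -0.1067, -0.019, 0, 0, -0.043, 1]
    - [0.0657, -0.1067, -0.019, 0, 0, -0.043, 1]
    - [0.0657, -0.1067, -0.019, 0, 0, -0.043, 1]
    - [0.0657, -0.1067, -0.019, 0, 0, -0.043, 1]
    - [0.0657, -0.1067, -0.019, 0, 0, -0.043, 1]
    - [0.0657, -0.1067, -0.019, 0, 0, -0.043, 1]
    - [0.0657, -0.1067, -0.019, 0, 0, -0.043, 1]
    - [0.0657, -0.1067, -0.019, 0, 0, -0.043, 1]
    - [0.0657, -0.1067, -0.019, 0, 0, -0.043, 1]
    - [0.0657, -0.1067, -0.019, 0, 0, -0.043, 1]
    - [0.0657, -0.1067, -0.019, 0, 0, -0.043, 1]
    - [0.0657, -0.1067, -0.019, 0, 0, -0.043, 1]
    - [0.0657, -0.1067, -0.019, 0, 0, -0.043, 1]
    - [0, 0, 0, 0, 0, 0, 1]
    - [0, 0, 0, 0, 0, 0, 1]

```text
clock: 2.1
position: [466.3, 147.1, 151.4]
ee_rot: [0.727, -0.687, -0.0, 0.0]
contact_force: [-0.3, 0.5, 0.7]
gripper_width: 85.2
grasp_force: 0.0
```

Run:
```python
from h import *
st=arm.read_state();print(st['clock'],st['position'],st['joints'].round(3));print(R.from_quat(st['ee_rot']).as_matrix().round(3))
d=grab('wrist');save(d,'w1.png',1)
P=cloud(d);z=P[...,2];x=P[...,0];y=P[...,1]
for lo,hi in((28,46),(144,156)):
    m=(d['z_map']>0)&(abs(x-468)<40)&(abs(y-122)<110)&(z>lo)&(z<hi)
    if m.sum()>5: print(m.sum(),cv2.minAreaRect(P[m][:,:2].astype(np.float32)),np.median(P[m],0),P[m].min(0),P[m].max(0))
```

```text
2.1 [466.2730706  147.06643331 151.35029219] [ 0.638  0.234 -0.433 -0.    -0.904 -0.581]
[[ 0.057 -0.998 -0.   ]
 [-0.998 -0.057 -0.   ]
 [ 0.     0.    -1.   ]]
4995 ((465.8884582519531, 120.17906188964844), (26.455551147460938, 169.6297149658203), 3.210958957672119) [464.9161291  131.36799303  35.77718426] [448.4727328   35.07434894  32.90923831] [483.05011609 205.08693881  38.09189267]
2708 ((469.1524353027344, 63.44269561767578), (7.977302074432373, 54.87098693847656), 3.1122987270355225) [469.27430374  61.25593277 149.90383302] [463.7478446   36.12118985 147.31587276] [474.44928178  90.95193529 152.30904594]
```

View pics/w1.png

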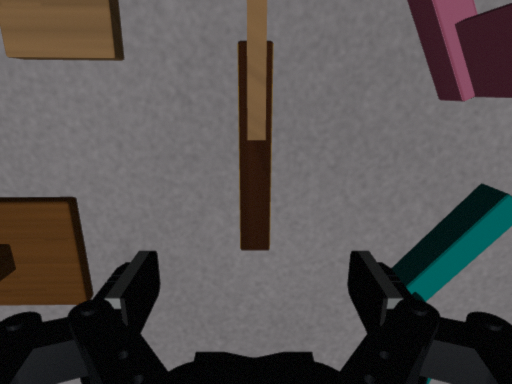

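The wrist view shows the pale blade at (257,70) and the dark stock at (255,195), centred between the fingers. The gripper has a clear way down over the stock.

Call:
servo_tool:
  plan:
    - [-0.0067, 0.0033, -0.1, 0, 0, 0, 1]
    - [0, 0, -0.1, 0, 0, 0, 1]
    - [0, 0, -0.1, 0, 0, 0, 1]
    - [0, 0, -0.1, 0, 0, 0, 1]
    - [0, 0, -0.05, 0, 0, 0, 1]
    - [0, 0, -0.033, 0, 0, 0, 1]
    - [0, 0, 0, 0, 0, 0, 1]
    - [0, 0, 0, 0, 0, 0, 0]
    - [0, 0, 0, 0, 0, 0, 0]
    - [0, 0, 0, 0, 0, 0, 0]
    - [0, 0, 0, 0, 0, 0, 0]
    - [0, 0, 0, 0, 0, 0, 0]
    - [0, 0, 0, 0, 0, 0, 0]
    - [0, 0, 0, 0, 0, 0, 0]
    - [0, 0, 0, 0, 0, 0, 0]

```text
clock: 4.03
position: [465.0, 148.4, 7.2]
ee_rot: [0.727, -0.687, 0.0, -0.001]
contact_force: [-0.1, 1.0, 5.6]
gripper_width: 24.8
grasp_force: 60.4
```

Call:
servo_tool:
  plan:
    - [0, 0, 0.05, 0, 0, 0, 0]
    - [0, 0, 0.075, 0, 0, 0, 0]
    - [0, 0, 0.075, 0, 0, 0, 0]
    - [0.031, 0.0323, 0.013, -0.0244, -0.0014, 0, 0]
    - [0.031, 0.0323, 0.013, -0.0244, -0.0014, 0, 0]
    - [0.031, 0.0323, 0.013, -0.0244, -0.0014, 0, 0]
    - [0.031, 0.0323, 0.013, -0.0244, -0.0014, 0, 0]
    - [0.031, 0.0323, 0.013, -0.0244, -0.0014, 0, 0]
    - [0.031, 0.0323, 0.013, -0.0244, -0.0014, 0, 0]
    - [0.031, 0.0323, 0.013, -0.0244, -0.0014, 0, 0]
    - [0.031, 0.0323, 0.013, -0.0244, -0.0014, 0, 0]
    - [0.031, 0.0323, 0.013, -0.0244, -0.0014, 0, 0]
    - [0.031, 0.0323, 0.013, -0.0244, -0.0014, 0, 0]
    - [0, 0, 0, 0, 0, 0, 0]
    - [0, 0, 0, 0, 0, 0, 0]

```text
clock: 5.9
position: [556.4, 244.2, 104.2]
ee_rot: [0.705, -0.666, 0.175, 0.167]
contact_force: [0.4, -0.3, -3.8]
gripper_width: 25.1
grasp_force: 59.7
```

Run:
```python
from h import *
st=arm.read_state();print(st['clock'],st['position'],st['joints'].round(3),st['grasp_force']);print(R.from_quat(st['ee_rot']).as_matrix().round(3))
for n in('side','top','wrist'):
    d=grab(n);np.savez(n+'2.npz',**{k:d[k] for k in('image','z_map','K','c2w')})
    P=cloud(d);z=P[...,2];x=P[...,0];y=P[...,1];ok=d['z_map']>0
    for nm,m in(('blade',ok&(z>190)&(z<300)&(abs(x-558)<25)&(y>150)&(y<275)),('hook',ok&(z>225)&(z<262)&(x>600)&(x<685)&(abs(y-228)<25))):
        if m.sum()>5:
            p=P[m];f=cv2.fitLine(p[:,:2].astype(np.float32),cv2.DIST_HUBER,0,.01,.01).ravel()
            print(n,nm,m.sum(),np.median(p,0).round(1),p.min(0).round(1),p.max(0).round(1),f.round(3))
    if n!='top':
        a=cv2.resize(d['image'] if n=='wrist' else d['image'][100:220,260:400],(500,400 if n=='wrist' else 428),interpolation=cv2.INTER_CUBIC)
        cv2.imwrite(f'pics/{n}2.png',a[:,:,::-1])
```

```text
5.9 [556.40404082 244.20713244 104.22558322] [ 0.834  0.596 -0.201  0.372 -1.159 -0.995] 59.66077387332916
[[ 0.051 -0.998  0.024]
 [-0.881 -0.056 -0.469]
 [ 0.47   0.002 -0.883]]
side blade 178 [555.5 205.3 232. ] [534.8 160.7 190.2] [581.8 274.6 282.5] [ 1.23000e-01 -9.92000e-01  5.55133e+02  2.09907e+02]
side hook 63 [643.4 226.3 241.8] [608.8 216.8 234.9] [684.6 236.5 257.2] [9.96000e-01 8.60000e-02 6.45650e+02 2.26198e+02]
top blade 258 [558.  215.  235.3] [536.6 162.8 190.8] [567.3 275.  285.9] [ 8.30000e-02 -9.97000e-01  5.57739e+02  2.13663e+02]
top hook 94 [647.4 231.5 244.6] [610.5 224.8 238.4] [684.8 238.7 258.8] [9.98000e-01 6.60000e-02 6.48737e+02 2.30899e+02]
wrist blade 753 [545.2 269.7 190.8] [533.7 267.2 190. ] [575.8 271.9 192.9] [9.98000e-01 5.80000e-02 5.58409e+02 2.70141e+02]
```

View pics/side2.png

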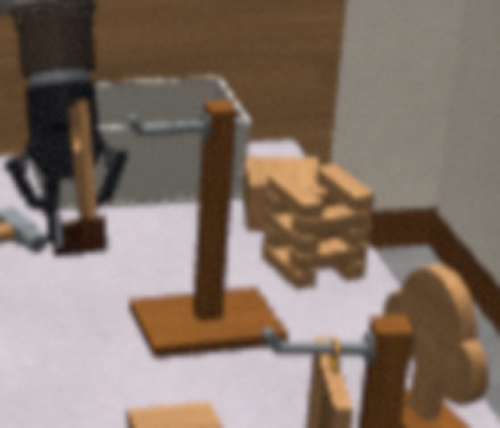

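View pics/wrist2.png

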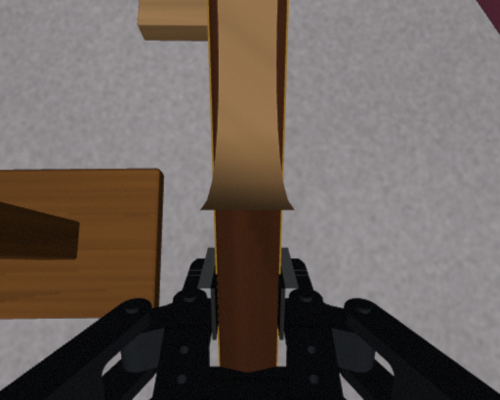

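Run:
```python
from h import *
d=dict(np.load('wrist2.npz'));P=cloud(d);z=P[...,2];m=((z>10)&(z<26)&(P[...,0]>590)&(d['z_map']>0)).astype(np.uint8)
k,l,st,c=cv2.connectedComponentsWithStats(m);i=1+st[1:,4].argmax();p=P[l==i];print('wrist base',len(p),p.min(0).round(1),p.max(0).round(1),cv2.minAreaRect(p[:,:2].astype(np.float32)),np.median(p[:,2]))
print('img bbox',st[i])
for n in('side','top'):
    d=dict(np.load(n+'2.npz'));P=cloud(d);hsv=cv2.cvtColor(d['image'],cv2.COLOR_RGB2HSV);x,y,z=P[...,0],P[...,1],P[...,2]
    pale=(hsv[...,1]>70)&(hsv[...,2]>70)&(abs(x-558)<30)&(y>130)&(y<275)&(z>90)&(z<300)
    q=P[pale];o=np.array([557.6,221.9,243.8]);q=(q-o)@R.from_euler('zx',[3.2,-28],degrees=True).as_matrix()
    print(n,pale.sum(),'local rel hole',np.percentile(q,[3,50,97],axis=0).round(1).tolist())
    e=q[q[:,2]>24] if n=='top' else q
    print(len(e),'fit z(y)',np.polyfit(e[:,1],e[:,2],1).round(3))
```

```text
wrist base 19101 [624.8 175.4  10. ] [761.2 290.7  26. ] ((692.6392822265625, 233.50440979003906), (130.30068969726562, 110.34973907470703), 3.9011213779449463) 17.77569758665291
img bbox [    0   162   166   144 19101]
side 170 local rel hole [[-4.6, -32.8, -85.7], [-2.0, -22.8, -29.8], [4.7, 19.7, 23.8]]
170 fit z(y) [  0.213 -27.353]
top 101 local rel hole [[-7.5, -27.2, -84.9], [-0.2, 6.7, 23.4], [5.5, 27.3, 32.7]]
50 fit z(y) [-1.7000e-02  3.0486e+01]
```

Call:
servo_tool:
  plan:
    - [0, 0.008, 0.0073, 0, 0, 0.006, 0]
    - [0, 0, 0, 0, 0, 0, 0]
    - [0.025, 0.0017, 0, 0, 0, 0, 0]
    - [0.025, 0.0017, 0, 0, 0, 0, 0]
    - [0.025, 0.0017, 0, 0, 0, 0, 0]
    - [0.025, 0.0017, 0, 0, 0, 0, 0]
    - [0.025, 0.0017, 0, 0, 0, 0, 0]
    - [0.025, 0.0017, 0, 0, 0, 0, 0]
    - [0.025, 0.0017, 0, 0, 0, 0, 0]
    - [0, 0, 0, 0, 0, 0, 0]

```text
clock: 7.3
position: [610.4, 250.9, 107.6]
ee_rot: [0.709, -0.662, 0.177, 0.165]
contact_force: [-0.9, -1.0, -3.9]
gripper_width: 25.2
grasp_force: 59.6
```

Call:
servo_tool:
  plan:
    - [0.025, 0.0015, -0.003, 0, 0, 0, 0]
    - [0.025, 0.0015, 0, 0, 0, 0, 0]
    - [0.025, 0.0015, 0, 0, 0, 0, 0]
    - [0.022, 0.0015, 0, 0, 0, 0, 0]
    - [0, 0, 0, 0, 0, 0, 0]

```text
clock: 7.92
position: [639.5, 252.6, 106.7]
ee_rot: [0.709, -0.662, 0.177, 0.165]
contact_force: [-0.4, -0.4, -4.3]
gripper_width: 25.2
grasp_force: 59.6
```

Run:
```python
from h import *
st=arm.read_state();print(st['clock'],st['position'],st['contact_force'],st['wrist_torque'])
d=grab('side');a=cv2.resize(d['image'][90:210,260:400],(500,428),interpolation=cv2.INTER_CUBIC);cv2.imwrite('pics/side3.png',a[:,:,::-1])
d=grab('top');P=cloud(d);x,y,z=P[...,0],P[...,1],P[...,2]
c=cv2.resize(d['image'][90:170,140:230],(500,444),interpolation=cv2.INTER_CUBIC);cv2.imwrite('pics/s3.png',cv2.resize(np.vstack([a,c]),None,fx=.65,fy=.65)[:,:,::-1])
```

```text
7.925 [639.48766941 252.63445942 106.68146193] [-0.42796432 -0.44613592 -4.32694987] [ 1.58634444  0.09418729 -0.00247298]
```

View pics/s3.png

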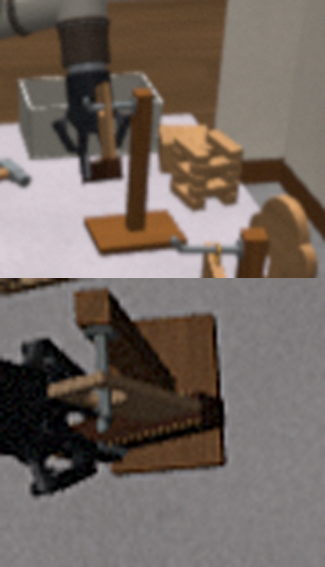

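The side part shows the blade at (105,115) with the hook's tip sticking out in front at (92,103). The top part shows the hook passing through the blade at (103,385). Forces stay low, so the hook is through the hole and I will lower.

Call:
servo_tool:
  plan:
    - [0, 0, -0.02, 0, 0, 0, 0]
    - [0, 0, -0.02, 0, 0, 0, 0]
    - [0, 0, -0.01, 0, 0, 0, 0]
    - [0, 0, 0, 0, 0, 0, 0]
    - [0, 0, 0, 0, 0, 0, 0]

```text
clock: 8.65
position: [639.2, 252.8, 92.0]
ee_rot: [0.709, -0.662, 0.177, 0.165]
contact_force: [0.8, 0.4, -4.1]
gripper_width: 25.2
grasp_force: 59.7
```

Hole is now about 8 mm below the line; lowering in small steps to contact.

Call:
servo_tool:
  plan:
    - [0, 0, -0.005, 0, 0, 0, 0]
    - [0, 0, -0.005, 0, 0, 0, 0]
    - [0, 0, 0, 0, 0, 0, 0]

```text
clock: 9.02
position: [639.0, 252.7, 88.7]
ee_rot: [0.709, -0.662, 0.177, 0.165]
contact_force: [0.2, 0.4, -3.9]
gripper_width: 25.1
grasp_force: 59.7
```

Call:
servo_tool:
  plan:
    - [0, 0, -0.004, 0, 0, 0, 0]
    - [0, 0, 0, 0, 0, 0, 0]

```text
clock: 9.28
position: [639.1, 252.8, 87.7]
ee_rot: [0.709, -0.662, 0.177, 0.165]
contact_force: [-0.6, 0.2, -3.5]
gripper_width: 25.4
grasp_force: 59.7
```

Call:
servo_tool:
  plan:
    - [0, 0, -0.003, 0, 0, 0, 0]
    - [0, 0, 0, 0, 0, 0, 0]

```text
clock: 9.52
position: [639.3, 252.7, 87.6]
ee_rot: [0.709, -0.662, 0.177, 0.165]
contact_force: [-0.5, -1.1, -0.7]
gripper_width: 24.9
grasp_force: 60.1
```

Call:
servo_tool:
  plan:
    - [0, 0, 0, 0, 0, 0, 0.33]
    - [0, 0, 0, 0, 0, 0, 0.36]
    - [0, 0, 0, 0, 0, 0, 0.4]
    - [0, 0, 0, 0, 0, 0, 0.45]
    - [0, 0, 0, 0, 0, 0, 0.5]
    - [0, 0, 0, 0, 0, 0, 0.55]
    - [0, 0, 0, 0, 0, 0, 0.55]
    - [0, 0, 0, 0, 0, 0, 0.55]

```text
clock: 10.52
position: [639.0, 252.8, 86.8]
ee_rot: [0.709, -0.662, 0.177, 0.165]
contact_force: [-0.8, -0.6, 0.1]
gripper_width: 47.4
grasp_force: 0.0
```

Run:
```python
from h import *
st=arm.read_state();print(st['clock'],st['position'],st['gripper_width'],st['contact_force'])
d=grab('wrist');save(d,'w4.png',1);P=cloud(d);x,y,z=P[...,0],P[...,1],P[...,2]
T=R.from_quat(st['ee_rot']).as_matrix();hsv=cv2.cvtColor(d['image'],cv2.COLOR_RGB2HSV)
q=(P-st['position'])@T; m=(d['z_map']>0)&(hsv[...,1]>100)&(abs(q[...,1])<25)&(q[...,2]>-50)&(q[...,2]<10)
p=q[m];print(len(p),np.percentile(p,[2,50,98],axis=0).round(1).tolist())
```

```text
10.525 [639.0377356  252.76456223  86.79740984] 47.39863222525729 [-0.82142307 -0.55294622  0.13185743]
13521 [[-30.6, -22.7, -30.1], [14.5, 0.9, -28.4], [100.1, 24.1, -21.1]]
```

View pics/w4.png

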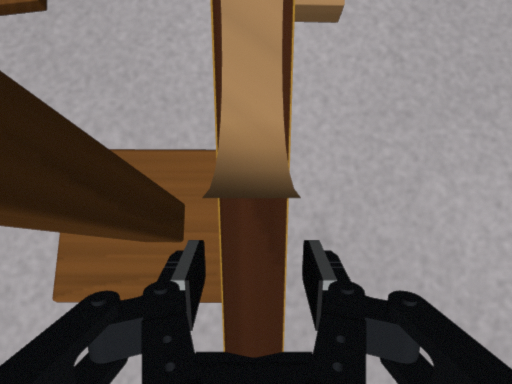

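The square hangs free, with clear gaps to both fingers (pads at (188,280) and (318,280), stock at (253,270)). Backing out along the tool axis.

Call:
servo_tool:
  plan:
    - [-0.001, 0.022, 0.0334, 0, 0, 0, 0.55]
    - [-0.001, 0.022, 0.0334, 0, 0, 0, 0.55]
    - [-0.001, 0.022, 0.0334, 0, 0, 0, 0.55]
    - [-0.002, 0.044, 0.0668, 0, 0, 0, 0.55]
    - [-0.002, 0.044, 0.0668, 0, 0, 0, 0.55]
    - [-0.002, 0.044, 0.0668, 0, 0, 0, 0.55]
    - [-0.002, 0.044, 0.0668, 0, 0, 0, 0.55]
    - [-0.002, 0.044, 0.0668, 0, 0, 0, 0.55]
    - [0, 0, 0, 0, 0, 0, 0.55]
    - [0, 0, 0, 0, 0, 0, 0.55]
    - [0, 0, 0, 0, 0, 0, 0.55]
    - [0, 0, 0, 0, 0, 0, 0.55]
    - [0, 0, 0, 0, 0, 0, 0.55]
    - [0, 0, 0, 0, 0, 0, 0.55]
    - [0, 0, 0, 0, 0, 0, 0.55]
    - [0, 0, 0, 0, 0, 0, 0.55]

```text
clock: 12.58
position: [635.1, 338.6, 217.0]
ee_rot: [0.709, -0.662, 0.177, 0.165]
contact_force: [-0.4, -0.3, -0.5]
gripper_width: 47.2
grasp_force: 0.0
```

Run:
```python
from h import *
st=arm.read_state();print(st['clock'],st['position'],st['contact_force'])
d=grab('side');d2=grab('side');print('motion',np.abs(d['image'][90:210,260:400].astype(int)-d2['image'][90:210,260:400]).mean())
a=cv2.resize(d['image'][90:210,260:400],(500,428),interpolation=cv2.INTER_CUBIC)
d=grab('wrist');cv2.imwrite('pics/s5.png',np.vstack([a,cv2.resize(d['image'],(500,375))])[::1,:,::-1][:800] if 0 else cv2.resize(np.vstack([a,cv2.resize(d['image'],(500,375))]),None,fx=.73,fy=.73)[:,:,::-1])
```

```text
12.575 [635.14147868 338.59151445 217.048086  ] [-0.44941254 -0.28432679 -0.51632598]
motion 1.2476785714285714
```

View pics/s5.png

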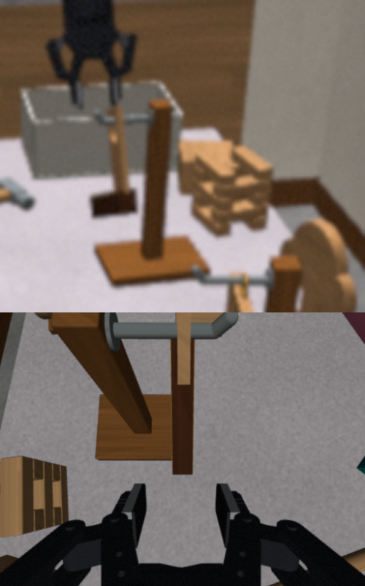

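The square hangs on the empty hook: blade at side (120,150), and wrist (183,340) shows the bar running through it. The gripper is clear. I will let it settle, then hand in.

Call:
servo_tool:
  plan:
    - [0, 0.03, 0.03, 0, 0, 0, 0.55]
    - [0, 0.03, 0.03, 0, 0, 0, 0.55]
    - [0, 0, 0, 0, 0, 0, 0.55]
    - [0, 0, 0, 0, 0, 0, 0.55]
    - [0, 0, 0, 0, 0, 0, 0.55]
    - [0, 0, 0, 0, 0, 0, 0.55]
    - [0, 0, 0, 0, 0, 0, 0.55]
    - [0, 0, 0, 0, 0, 0, 0.55]
    - [0, 0, 0, 0, 0, 0, 0.55]
    - [0, 0, 0, 0, 0, 0, 0.55]
    - [0, 0, 0, 0, 0, 0, 0.55]
    - [0, 0, 0, 0, 0, 0, 0.55]
    - [0, 0, 0, 0, 0, 0, 0.55]
    - [0, 0, 0, 0, 0, 0, 0.55]
    - [0, 0, 0, 0, 0, 0, 0.55]
    - [0, 0, 0, 0, 0, 0, 0.55]

```text
clock: 14.72
position: [635.1, 356.5, 235.1]
ee_rot: [0.709, -0.662, 0.177, 0.165]
contact_force: [-0.3, -0.4, 0.2]
gripper_width: 47.1
grasp_force: 0.0
```

```bash
python3 -c "
from bench import arm;print(arm.job_done())"
```

```text
the job is handed in; nothing more can be done
None
```

The wooden try square hangs by its blade hole on the empty stand's hook, released at its slant with the gripper clear, and the job was handed in at about 15 s; no verdict came back.

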